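# Press a label holder behind the lip of a reagent shelf and hold it home

### The arm

A 6-joint arm with a two-finger parallel gripper is mounted at the origin on the work surface. World frame = base frame: x ahead of the robot, y to its left, z up, the work surface at z = 0. Lengths are in mm, angles in rad, forces in N, time in s.
With the tool pointing down it reaches from about 300 to 875 mm from the base axis. Payload 6.4 kg.
Tool frame: the origin (TCP) lies at the very end of the fingers, on their centre line; the grasp point (between the pads) lies grip_depth behind it (grip_depth is the distance from the TCP to the grasp point, in mm); z points along the fingers, y is the line along which they close (so a half turn about z gives the same grasp; the last joint's range is limited). The gripper opens to 88 mm and grips with 3 to 60 N. Pads are 18 mm wide; open, the fingers measure 123 mm over their backs; the gripper's body (75 mm by 187 mm) begins 45 mm behind the grasp point.
Start: joints at [-1.376, 0.181, 1.607, -0, 1.354, -0.206], TCP at [224.356, -529.439, 238.714] pointing down, gripper open.
Joint ranges: [-2.99, 2.99], [-0.89, 2.07], [0.3, 2.58], [-1.14, 4.28], [0, 2.63], [-3.12, 3.12]. Speed limits (rad/s): [2.57, 2.57, 3.01, 3.14, 3.14, 3.14].

### API

Orientations are given as a rotation vector (axis times angle).
In Python, from rig import get_obs, capture, camera_info, close_job, grip_depth gives the robot as it stands.
- The arm moves only by the tool send_rows, never from a script. Its argument "series" is a list of rows, each an object of numbers: "dx", "dy", "dz": the shift along the tool's x, y, z each as a share of 3 cm, from -1 to 1; "wx", "wy", "wz": the turn, a rotation vector about the tool's x, y, z each as a share of 0.12 rad, from -1 to 1; "hand": the finger opening in mm, from 0 to 88.1. In form: [{"dx": .., "dy": .., "dz": .., "wx": .., "wy": .., "wz": .., "hand": ..}, ...]. A call has 1 to 10 rows; each row shifts and turns the commanded pose from where the row before left it, along the tool's axes as they then stand; what a row does not reach is not made up. A row lasts 1/8 s, in which the tool goes at most 62.5 mm and 10.7 degrees, less where a joint would pass 70% of its speed; a pose out of reach is approached as far as the arm can. A call with a number of a shift or a turn outside -1 to 1 is refused whole. A call with a gripper value outside its range is refused whole. The fingers move at their own pace and stop on an object; "newtons" is the grip in N (left out, the last holds). Time passes only in rows, so rows that do not move let the fingers close. It gives the time, the measured TCP pose, the force, the opening and the grip force at its end, in the units of the state.
- get_obs(): the state, without advancing time (a new reading comes with each control period).
- capture(name): name is "scene" or "top" or "wrist"; returns the picture (384x512x3 uint8, red, green, blue); there is no depth.
- camera_info(name): a dict with "fx", "fy", "cx", "cy" (pixels), "eye" and "orientation" of the camera in the world. Camera axes: x right, y down, z forward; pixel columns grow to the right and rows downward; lengths in mm; the calibration is good to about 2 mm. The wrist camera is an equidistant fisheye: a pixel r from the principal point sees the ray r / f radians off the axis. A picture is of the moment at which its call begins: read the wrist's pose just before it. camera_info takes no time and is no camera call; for the wrist camera it gives the pose at the moment of the call.
- close_job(): hands the job in; it is judged then, once.
The state is a dict: "clock": time; "q": joint angles; "qvel": joint speeds; "joint_efforts": joint torques, N m; "eef_pos": TCP position; "tool_rot": TCP orientation; "ft_force": force on the tool from outside, world axes, zero at the start; "moment": the same for the moment, N m; "finger_gap": finger opening in mm; "grip_force": force on a finger pad.
Only numpy, scipy, OpenCV 4.12 (cv2) and the standard library are available. Lean on these libraries where they do the work, as an engineer would, in place of code of your own. Each camera call takes 0.05 s, during which the arm holds its last target. There are 200 camera calls.

### The job

The squat jar on the small reagent shelf needs its label: take the label holder with the square grip block out of the wooden stand and push it down behind the shelf's front lip, in the bay directly in front of the squat jar, until it is fully home against its spring. Finish while still gripping it and holding it pressed home (the spring would push it up again; a colleague locks it from below). Leave the other label holder, the containers and the things on the bench where they are.

Things in the scene. Friction and masses are not known exactly. Their poses are not given: they have to be found in the camera images.
- holder: the label holder to fit: upright grey plastic plate 60 (y) x 5 thick (x) x 60 mm tall, paper labels on both faces, with a square-cornered grip block on top, 34 (y) x 10 (x) mm, from 58 to 84 mm above the lower edge; 50 g. Origin: middle of its lower edge, z up. Either face may look forward. Starts upright in a slot of the stand, lower edge 12 mm above the bench
- spare: the other label holder, to be left alone: the same plate, but on top a small round disc (14 mm across, 6 mm thick, top at 73 mm) instead of the square block. Origin and axes as for the holder. It stands in the other slot of the stand
- stand: fixed wooden block 120 (x) x 85 (y) x 30 mm tall with two through-the-top slots 63 mm (y) x 8 mm (x), 18 mm deep, at x = -30 and +30 mm in its frame. Origin: centre of its underside, on the bench
- shelf: fixed aluminium shelf 306 mm long (y), deck 45 mm high and 120 mm deep. Along its front (x = 0) runs a channel 8 mm wide (x) between the front lip and the deck's inner wall, both straight to 40 mm above the bench, then flared apart to 45 mm. Fillers 40 mm high split it into bays 66 mm wide at y = +100, 0, -100 mm. Origin: on the bench below mid-channel; x to the back, y to the left, z up
- bay0 (a point): centre of the top of the spring strip at rest in the left bay (y = +100 mm of the shelf), 22 mm above the bench, 18 mm below the lip's straight top; axes those of the shelf
- bay1 (a point): the same point of the middle bay (y = 0)
- bay2 (a point): the same point of the right bay (y = -100 mm)
- spring0 (a joint): how far the spring strip on the floor of the left bay is pressed down (m): 0 at rest; it pushes up with 3 N at 0, 8 N at 0.010. At 0.010 the holder's lower edge lands on hard ledges 12 mm above the bench: this is fully home
- spring1 (a joint): the same for the middle bay
- spring2 (a joint): the same for the right bay
- jar: squat white jar, 62 mm diameter, 52 mm tall, standing on the shelf's deck about 82 mm behind the channel's middle, behind one of the three bays: this bay gets the holder. Origin: centre of its underside
- bottle: tall white bottle with a neck, 50 mm diameter, 105 mm tall, on the deck behind another bay. Origin: centre of its underside
- flask: white conical flask, 62 mm diameter at its foot, 32 mm at its rim, 100 mm tall, on the deck behind another bay. Origin: centre of its underside
- brush_beaker: bystander: glass beaker, 72 mm diameter, 110 mm tall, with a long brush leaning in it to 203 mm height. Origin: centre of its underside
- dish: bystander: flat glass dish, 80 mm diameter, 14 mm tall. Origin: centre of its underside
- wash_bottle: bystander: white wash bottle, 68 mm diameter, 170 mm tall. Origin: centre of its underside
- weight: bystander: small brass weight with a knob, 28 mm diameter, 40 mm tall. Origin: centre of its underside
- pen: bystander: steel pen lying on the bench, 130 mm long, 10 mm thick. Origin: under its middle

How it is judged (in metres and radians):
On the way, in this order (a step that is already met when the one before it is completed fails the run):
1. the holder is lifted out of the stand in the gripper (height (world z) of holder above 0.045 m and contact force between the fingers and holder above 2 N), for 0.1 s.
2. the holder's lower edge is behind the lip, in the bay in front of the jar (((y of jar in the frame of shelf between 0.07 and 0.13 m and y of holder in the frame of shelf between 0.094 and 0.106 m and x of holder in the frame of shelf between -0.004 and 0.004 m and z of holder in the frame of shelf below 0.034 m and angle between holder's own z axis and vertical below 0.12 rad) or (y of jar in the frame of shelf between -0.03 and 0.03 m and y of holder in the frame of shelf between -0.006 and 0.006 m and x of holder in the frame of shelf between -0.004 and 0.004 m and z of holder in the frame of shelf below 0.034 m and angle between holder's own z axis and vertical below 0.12 rad) or (y of jar in the frame of shelf between -0.13 and -0.07 m and y of holder in the frame of shelf between -0.106 and -0.094 m and x of holder in the frame of shelf between -0.004 and 0.004 m and z of holder in the frame of shelf below 0.034 m and angle between holder's own z axis and vertical below 0.12 rad)) and contact force between the fingers and holder above 2 N), for 0.1 s.
At the end, for the whole second after the job is handed in: The holder is behind the lip in the bay in front of the jar (within 4 mm across, 6 mm along, 7 degrees of upright), within 3.5 mm of fully home, that bay's spring pressed 6.5 mm or more, pressing with over 4 N, gripped by the fingers and still (((y of jar in the frame of shelf between 0.07 and 0.13 m and y of holder in the frame of shelf between 0.094 and 0.106 m and x of holder in the frame of shelf between -0.004 and 0.004 m and z of holder in the frame of shelf below 0.0155 m and angle between holder's own z axis and vertical below 0.12 rad and value of joint spring0 above 0.0065 m) or (y of jar in the frame of shelf between -0.03 and 0.03 m and y of holder in the frame of shelf between -0.006 and 0.006 m and x of holder in the frame of shelf between -0.004 and 0.004 m and z of holder in the frame of shelf below 0.0155 m and angle between holder's own z axis and vertical below 0.12 rad and value of joint spring1 above 0.0065 m) or (y of jar in the frame of shelf between -0.13 and -0.07 m and y of holder in the frame of shelf between -0.106 and -0.094 m and x of holder in the frame of shelf between -0.004 and 0.004 m and z of holder in the frame of shelf below 0.0155 m and angle between holder's own z axis and vertical below 0.12 rad and value of joint spring2 above 0.0065 m)) and contact force between the fingers and holder above 2 N and contact force between holder and shelf above 4 N and linear speed of holder below 0.02 m/s); the arm keeps its last pose, push and grip.
It fails at once if the other label holder is moved more than 30 mm or tipped over ((distance of spare from where it was at the start of the episode above 0.03 m or angle between spare's own z axis and vertical above 0.5 rad)).
It fails at once if a container on the shelf is moved more than 30 mm or tipped over ((distance of jar from where it was at the start of the episode above 0.03 m or angle between jar's own z axis and vertical above 0.5 rad) or (distance of bottle from where it was at the start of the episode above 0.03 m or angle between bottle's own z axis and vertical above 0.5 rad) or (distance of flask from where it was at the start of the episode above 0.03 m or angle between flask's own z axis and vertical above 0.5 rad)).
It fails at once if a thing on the bench is moved more than 30 mm or tipped over ((distance of brush_beaker from where it was at the start of the episode above 0.03 m or angle between brush_beaker's own z axis and vertical above 0.5 rad) or (distance of dish from where it was at the start of the episode above 0.03 m or angle between dish's own z axis and vertical above 0.5 rad) or (distance of wash_bottle from where it was at the start of the episode above 0.03 m or angle between wash_bottle's own z axis and vertical above 0.5 rad) or (distance of weight from where it was at the start of the episode above 0.03 m or angle between weight's own z axis and vertical above 0.5 rad) or distance of pen from where it was at the start of the episode above 0.03 m).
It also fails if it takes over 43 s, if anything falls off the work surface, if the arm or the gripper's body presses on something with over 40 N, if the wrist force passes 120 N, or if a joint passes its speed limit or range.

## Working session

There is one attempt and no reset: what is moved stays moved. The work goes in short steps, Python scripts to look and compute and a tool call to move; the robot and the scene stay as the last step left them, time stands still between calls to the robot, and variables do not carry over. Pictures are saved under pics/ and viewed, at most 10 in all, crops included, and the job is handed in when it is done.

Besides the shell and the picture viewer there is one more tool, called as name(argument=value, ...) on one line, values as JSON. send_rows: Moves the arm, as the interface text tells. Its arguments: {"type":"object","properties":{"series":{"type":"array"},"newtons":{"type":"number"}},"required":["series"]}

```bash
mkdir -p pics; ls
python3 - <<'E'
from rig import *
import cv2
print(get_obs(), grip_depth)
for n in ("scene","top","wrist"):
    print(n,camera_info(n)); cv2.imwrite(f"pics/{n}0.png",capture(n)[:,:,::-1])
E
```

```text
pics
{'clock': 0.0, 'q': array([-1.37631462e+00,  1.81536563e-01,  1.60801254e+00, -2.62688243e-05,
        1.35380538e+00, -2.06300621e-01]), 'qvel': array([-0.00085445, -0.00039769, -0.0008724 ,  0.00033478,  0.00366386,
       -0.00129418]), 'joint_efforts': array([ 1.58157476e-03, -4.33865941e+01, -3.41850936e+01,  7.04167178e-02,
        3.84942605e-02, -1.41207661e-04]), 'eef_pos': array([ 224.23046797, -528.88489726,  237.81047502]), 'tool_rot': array([-3.07699712e+00, -6.25000459e-01,  2.39192476e-05]), 'ft_force': array([ 0.0300823 ,  0.08064885, -0.19505936]), 'moment': array([ 0.02738714,  0.01841446, -0.05700286]), 'grip_force': 0.0, 'finger_gap': 88.20431018666741} 18.700000000000003
scene {'fx': 366.92214454201104, 'fy': 366.92214454201104, 'cx': 251.2149672201797, 'cy': 191.1793080448526, 'eye': array([ 911.77727361, -394.62345235,  776.66416372]), 'orientation': array([-2.3516571 , -1.04698507,  0.32445262])}
top {'fx': 387.85331457372183, 'fy': 387.85331457372183, 'cx': 257.249309813091, 'cy': 187.19207429632056, 'eye': array([454.84292237, -59.63269626, 824.89239999]), 'orientation': array([-2.12391982,  2.16212377, -0.1348048 ])}
wrist {'fx': 297.3186396354542, 'fy': 297.3186396354542, 'cx': 255.6632117248271, 'cy': 186.73285671540603, 'eye': array([ 285.51515043, -503.09993009,  384.99896533]), 'orientation': array([ 2.43030312, -1.60758117, -0.21698812])}
```

Run:
```python
import cv2
for n in ("scene","top"):
    cv2.imwrite(f"pics/{n}0b.png",cv2.resize(cv2.imread(f"pics/{n}0.png"),(800,600),interpolation=cv2.INTER_CUBIC))
```

```text
(no output)
```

View pics/scene0b.png

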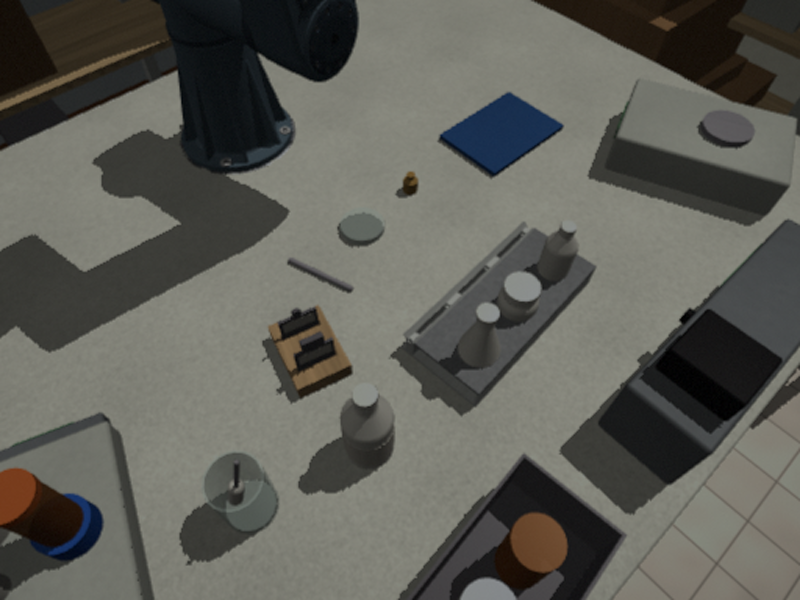

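View pics/top0b.png

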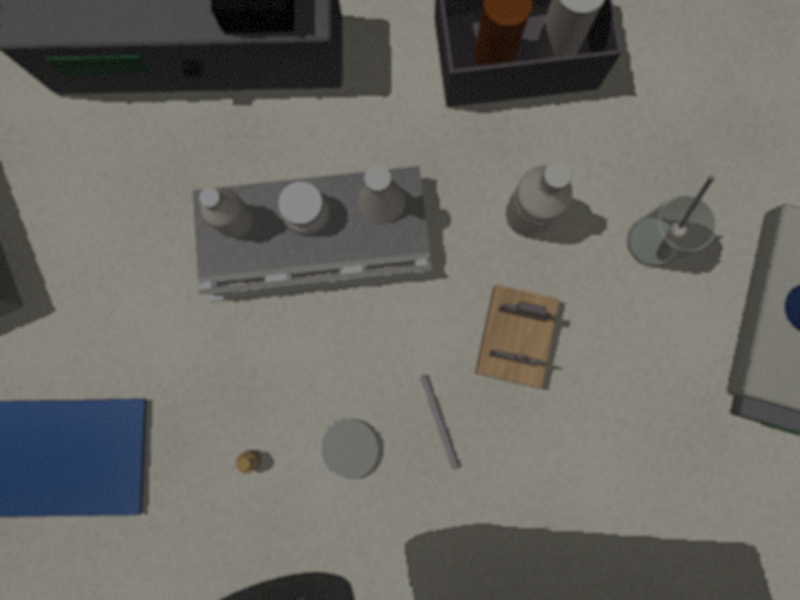

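The jar stands behind the middle bay (top view, about (303,208)). The square-block holder is in the far slot at about (532,310), with the wash bottle close behind it at about (530,215). I'll measure these precisely next.

```bash
cat > h.py <<'E'
import numpy as np, cv2
from scipy.spatial.transform import Rotation as R
from rig import *
def ray(n,uv,ci=None):
    c=ci or camera_info(n); p=(np.array(uv,float)-[c['cx'],c['cy']])/c['fx']
    if n=='wrist':
        r=np.hypot(*p); d=np.array([*(p/r*np.sin(r)) ,np.cos(r)])
    else: d=np.array([*p,1.])
    return np.array(c['eye']), R.from_rotvec(c['orientation']).apply(d)
def onz(n,uv,z,ci=None):
    e,d=ray(n,uv,ci); return (e+d*(z-e[2])/d[2])[:2].round(1)
def proj(n,P,ci=None):
    c=ci or camera_info(n); v=R.from_rotvec(c['orientation']).inv().apply(np.array(P,float)-c['eye'])
    if n=='wrist':
        r=np.hypot(v[0],v[1]); s=np.arctan2(r,v[2])/r
    else: s=1/v[2]
    return np.array([c['cx'],c['cy']])+c['fx']*s*v[:2]
E
python3 - <<'E'
from h import *
im=cv2.imread('pics/top0.png'); s=cv2.imread('pics/scene0.png')
a=cv2.resize(im[175:255,295:375],(400,400),interpolation=cv2.INTER_CUBIC)
b=cv2.resize(s[190:260,165:235],(400,400),interpolation=cv2.INTER_CUBIC)
cv2.imwrite('pics/c1.png',np.clip(np.hstack([a,b])*1.8,0,255))
a=cv2.resize(im[100:200,115:285],(800,470),interpolation=cv2.INTER_CUBIC)
cv2.imwrite('pics/c2.png',np.clip(a*1.6,0,255))
f=lambda u:np.array(u)/1.5625
print('stand top corners',[onz('top',f(u),30) for u in [(495,287),(563,300),(546,388),(476,372)]])
print('wash base?',onz('top',f((525,212)),0),'wash top',onz('top',f((557,177)),170))
print('pen ends',onz('top',f((425,378)),5),onz('top',f((457,466)),5),'dish',onz('top',f((350,448)),14))
E
```

```text
stand top corners [array([ 571.2, -173.1]), array([ 552.2, -261.8]), array([ 438.1, -233.8]), array([ 460.1, -144.3])]
wash base? [ 680.6 -223.2] wash top [ 673.5 -226.9]
pen ends [453.5 -78.5] [ 338.5 -117.9] dish [364.7  21.6][ WARN:0@0.841] global loadsave.cpp:1063 imwrite_ Unsupported depth image for selected encoder is fallbacked to CV_8U.
```

View pics/c1.png

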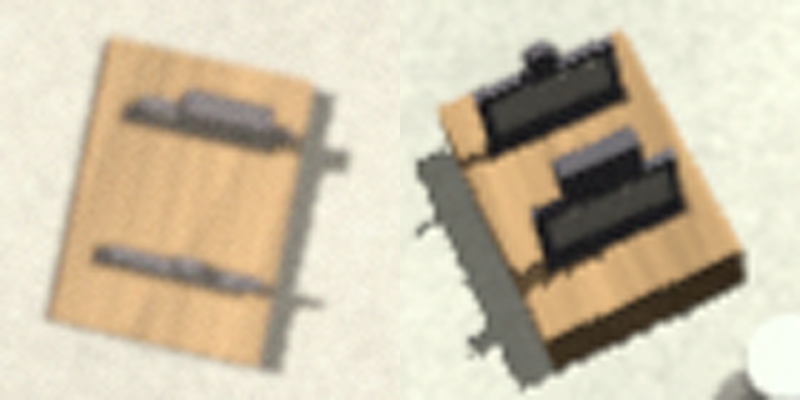

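View pics/c2.png

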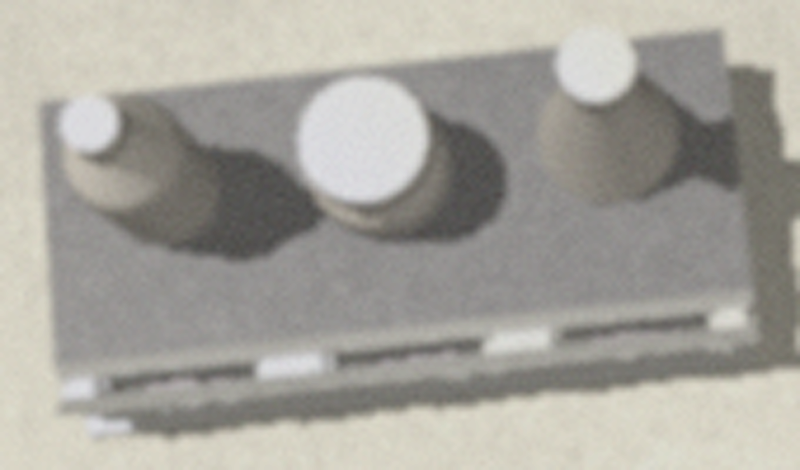

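The crops show both slots clearly. In the top crop the block's top face is centred near (228,106). In the shelf crop, the middle bay's slot runs from (335,360) to (482,345), between white fillers at (293,365) and (517,341).

Run:
```python
from h import *
t=lambda u:(295+u[0]/5-.4,175+u[1]/5-.4)
c=np.array([onz('top',t(u),30) for u in [(108,38),(318,80),(270,368),(48,318)]])
print(c.tolist(),c.mean(0)); 
x=(c[0]+c[1]-c[2]-c[3])/2; y=(c[0]+c[3]-c[1]-c[2])/2
print('stand x',np.hypot(*x),np.degrees(np.arctan2(x[1],x[0])),'y',np.hypot(*y),np.degrees(np.arctan2(-y[0],y[1])))
print('slot centre',c.mean(0)+30*x/np.hypot(*x))
print('block top',onz('top',t((228,106)),96),[onz('top',t(u),96).tolist() for u in [(187,92),(272,104),(183,108),(268,122)]])
s=lambda u:(165+u[0]/5.714-.4,190+u[1]/5.714-.4)
print('scene block',[onz('scene',s(u),96).tolist() for u in [(153,160),(235,128),(243,142),(163,176)]])
w=lambda u:(115+u[0]/4.706-.4,100+u[1]/4.7-.4)
L=[(97,384,133),(255,367,67),(330,360,33),(483,344,-33),(550,336,-67),(708,320,-133)]
P=np.array([onz('top',w(u[:2]),40) for u in L]); Y=np.array([u[2] for u in L])
A=np.polyfit(Y,P,1); print(P.tolist(),'shelf: scale,origin',A,'yaw',np.degrees(np.arctan2(-A[0,0],A[0,1])))
print('deck back corners',onz('top',w((40,103)),45),onz('top',w((722,32)),45))
print('jar top',onz('top',w((365,140)),97))
im=cv2.imread('pics/wrist0.png');
```

```text
[[574.3, -172.0], [555.2, -257.6], [438.4, -232.1], [459.9, -143.4]] [ 506.95  -201.275]
stand x 118.72262842440782 -13.170053934626607 y 89.48302911725776 -13.112198115153706
slot centre [ 536.16094358 -208.11025972]
block top [ 537.6 -206.8] [[543.2, -191.6], [538.0, -223.4], [537.2, -189.9], [531.3, -221.6]]
scene block [[530.4, -224.1], [540.0, -192.6], [546.8, -194.1], [538.5, -225.4]]
[[581.7, 200.9], [588.0, 131.7], [590.4, 98.8], [596.2, 31.8], [599.2, 2.5], [605.0, -66.7]] shelf: scale,origin [[-8.68332832e-02  9.98371084e-01]
 [ 5.93416667e+02  6.65000000e+01]] yaw 4.970789126669002
deck back corners [708.  228.1] [734.2 -75.4]
jar top [672.4  73.7]
```

```bash
cat >> h.py <<'E'
def plan(xyz,yaw):
    """tool y along world direction yaw(deg), tool down; print turn first, then shift in target tool axes"""
    o=get_obs(); r0=R.from_rotvec(o['tool_rot']); c,s=np.cos(np.radians(yaw)),np.sin(np.radians(yaw))
    for k in (1,-1):
        y=k*np.array([c,s,0]); z=np.array([0,0,-1.]); r1=R.from_matrix(np.c_[np.cross(y,z),y,z])
        w=(r0.inv()*r1).as_rotvec(); d=r1.inv().apply(np.array(xyz)-o['eef_pos'])
        if abs(w[2])<np.pi/2+.01: print('turn rows(x0.12)',(w/.12).round(2),'rad',w.round(3),'then shift rows(x30mm)',(d/30).round(3),'j6',o['q'][5].round(2))
    print('clock',o['clock'],'pos',o['eef_pos'].round(1),'f',o['ft_force'].round(1),'gap',round(o['finger_gap'],1),'grip',round(o['grip_force'],1))
E
python3 - <<'E'
from h import *
r=R.from_rotvec(get_obs()['tool_rot']).as_matrix(); print(r.round(3))
plan((538,-208,200),-13.1); plan((538,-208,200),76.9)
E
```

```text
[[ 0.921  0.39  -0.   ]
 [ 0.39  -0.921  0.001]
 [ 0.    -0.001 -1.   ]]
turn rows(x0.12) [-0.01 -0.01 -7.84] rad [-0.001 -0.001 -0.941] then shift rows(x30mm) [12.793  7.761  1.268] j6 -0.21
clock 0.15 pos [ 224.3 -529.   238. ] f [ 0.4  0.3 -0.2] gap 87.9 grip 0.0
turn rows(x0.12) [-0.01  0.    5.25] rad [-0.001  0.     0.629] then shift rows(x30mm) [  7.761 -12.793   1.268] j6 -0.21
clock 0.15 pos [ 224.3 -529.   238. ] f [ 0.4  0.3 -0.2] gap 87.9 grip 0.0
```

send_rows(series=[{"wz": -0.98,"hand": 60},{"wz": -0.98,"hand": 60},{"wz": -0.98,"hand": 60},{"wz": -0.98,"hand": 60},{"wz": -0.98,"hand": 60},{"wz": -0.98,"hand": 60},{"wz": -0.98,"hand": 60},{"wz": -0.98,"hand": 60},{"hand": 60}])

```text
validation failed for argument at $.se...
```

send_rows(series=[{"dx": 0.95,"dy": 0.6,"hand": 40},{"dx": 0.95,"dy": 0.6,"hand": 40},{"dx": 0.95,"dy": 0.6,"hand": 40},{"dx": 0.95,"dy": 0.6,"hand": 40},{"dx": 0.95,"dy": 0.6,"hand": 40},{"dx": 0.95,"dy": 0.6,"hand": 40},{"dx": 0.95,"dy": 0.6,"hand": 40},{"dx": 0.95,"dy": 0.6,"hand": 40},{"dx": 0.95,"dy": 0.6,"hand": 40},{"dx": 0.95,"dy": 0.6,"hand": 40}])

```text
validation failed for argument at $.se...
```

send_rows(series=[{"dx": 0.95,"dy": 0.6,"hand": 40},{"dx": 0.95,"dy": 0.6,"hand": 40},{"dx": 0.95,"dy": 0.6,"hand": 40},{"hand": 40},{"hand": 40},{"hand": 40}])

```text
validation failed for argument at $.se...
```

Run:
```python
from h import *
plan((538,-208,200),-13.1)
c=camera_info('wrist'); print(c['eye'],proj('wrist',(538,-208,96),c))
im=capture('wrist')[:,:,::-1]; cv2.imwrite('pics/w1.png',im)
cv2.imwrite('pics/w1b.png',cv2.resize(im,(800,600),interpolation=cv2.INTER_CUBIC))
```

```text
turn rows(x0.12) [-0.01 -0.01 -7.84] rad [-0.001 -0.001 -0.941] then shift rows(x30mm) [12.793  7.761  1.268] j6 -0.21
clock 0.15 pos [ 224.3 -529.   238. ] f [ 0.4  0.3 -0.2] gap 87.9 grip 0.0
[ 285.52364735 -503.14201441  385.1101429 ] [ 121.08044872 -134.53740996]
```

View pics/w1b.png

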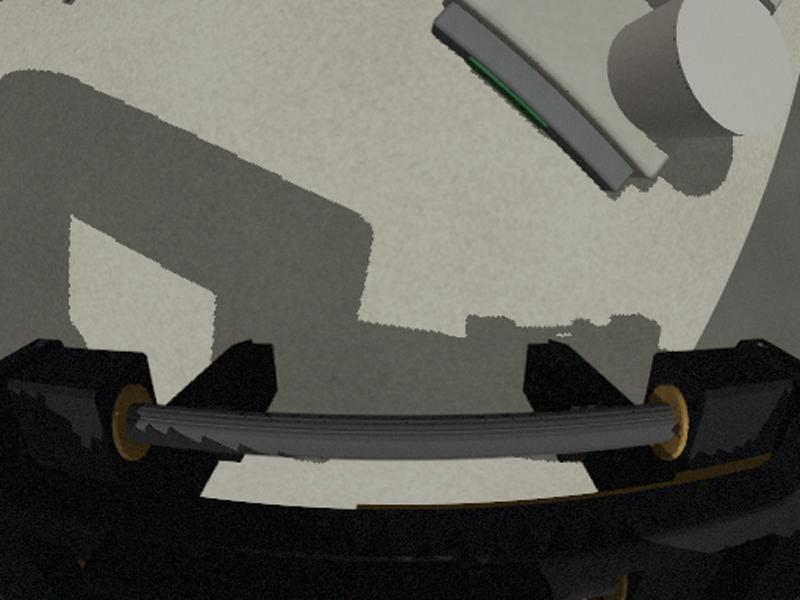

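The moves were refused because each row needs every field, so the arm hasn't moved. The wrist picture shows only bare bench and the fingers, at about (250,400) and (550,400). I'll resend with full rows.

send_rows(series=[{"dx": 0,"dy": 0,"dz": 0,"wx": 0,"wy": 0,"wz": -0.98,"hand": 60},{"dx": 0,"dy": 0,"dz": 0,"wx": 0,"wy": 0,"wz": -0.98,"hand": 60},{"dx": 0,"dy": 0,"dz": 0,"wx": 0,"wy": 0,"wz": -0.98,"hand": 60},{"dx": 0,"dy": 0,"dz": 0,"wx": 0,"wy": 0,"wz": -0.98,"hand": 60},{"dx": 0,"dy": 0,"dz": 0,"wx": 0,"wy": 0,"wz": -0.98,"hand": 60},{"dx": 0,"dy": 0,"dz": 0,"wx": 0,"wy": 0,"wz": -0.98,"hand": 60},{"dx": 0,"dy": 0,"dz": 0,"wx": 0,"wy": 0,"wz": -0.98,"hand": 60},{"dx": 0,"dy": 0,"dz": 0,"wx": 0,"wy": 0,"wz": -0.98,"hand": 60}], newtons=40)

```text
clock: 1.2
eef_pos: [224.3, -529.3, 238.4]
tool_rot: [-2.457, -1.957, -0.0]
ft_force: [-0.5, 0.1, 0.2]
finger_gap: 59.8
grip_force: 0.0
```

send_rows(series=[{"dx": 0.95,"dy": 0.58,"dz": 0,"wx": 0,"wy": 0,"wz": 0,"hand": 40},{"dx": 0.95,"dy": 0.58,"dz": 0,"wx": 0,"wy": 0,"wz": 0,"hand": 40},{"dx": 0.95,"dy": 0.58,"dz": 0,"wx": 0,"wy": 0,"wz": 0,"hand": 40},{"dx": 0.95,"dy": 0.58,"dz": 0,"wx": 0,"wy": 0,"wz": 0,"hand": 40},{"dx": 0.95,"dy": 0.58,"dz": 0,"wx": 0,"wy": 0,"wz": 0,"hand": 40},{"dx": 0.95,"dy": 0.58,"dz": 0,"wx": 0,"wy": 0,"wz": 0,"hand": 40},{"dx": 0.95,"dy": 0.58,"dz": 0,"wx": 0,"wy": 0,"wz": 0,"hand": 40},{"dx": 0.95,"dy": 0.58,"dz": 0,"wx": 0,"wy": 0,"wz": 0,"hand": 40},{"dx": 0.95,"dy": 0.58,"dz": 0,"wx": 0,"wy": 0,"wz": 0,"hand": 40},{"dx": 0.95,"dy": 0.58,"dz": 0,"wx": 0,"wy": 0,"wz": 0,"hand": 40}])

```text
clock: 2.45
eef_pos: [459.2, -290.5, 238.6]
tool_rot: [-2.461, -1.953, 0.0]
ft_force: [0.8, 0.2, -0.5]
finger_gap: 40.0
grip_force: 0.0
```

send_rows(series=[{"dx": 0.95,"dy": 0.58,"dz": 0,"wx": 0,"wy": 0,"wz": 0,"hand": 40},{"dx": 0.95,"dy": 0.58,"dz": 0,"wx": 0,"wy": 0,"wz": 0,"hand": 40},{"dx": 0.95,"dy": 0.58,"dz": 0,"wx": 0,"wy": 0,"wz": 0,"hand": 40},{"dx": 0,"dy": 0,"dz": 0,"wx": 0,"wy": 0,"wz": 0,"hand": 40},{"dx": 0,"dy": 0,"dz": 0,"wx": 0,"wy": 0,"wz": 0,"hand": 40},{"dx": 0,"dy": 0,"dz": 0,"wx": 0,"wy": 0,"wz": 0,"hand": 40}])

```text
clock: 3.2
eef_pos: [528.2, -220.8, 238.6]
tool_rot: [-2.462, -1.951, 0.0]
ft_force: [0.8, -1.0, -0.1]
finger_gap: 39.7
grip_force: 0.0
```

Run:
```python
from h import *
plan((538,-208,200),-13.1)
c=camera_info('wrist'); print(c['eye'],proj('wrist',(538,-208,96),c))
im=capture('wrist')[:,:,::-1]; cv2.imwrite('pics/w1.png',im)
cv2.imwrite('pics/w1b.png',cv2.resize(im,(800,600),interpolation=cv2.INTER_CUBIC))
```

```text
turn rows(x0.12) [-0.    0.   -0.01] rad [-0.     0.    -0.002] then shift rows(x30mm) [0.489 0.222 1.287] j6 -0.37
clock 3.2 pos [ 528.2 -220.8  238.6] f [ 0.8 -1.  -0.1] gap 39.7 grip 0.0
[ 542.99296633 -155.53440715  385.68479379] [263.09330413 161.03189156]
```

View pics/w1b.png

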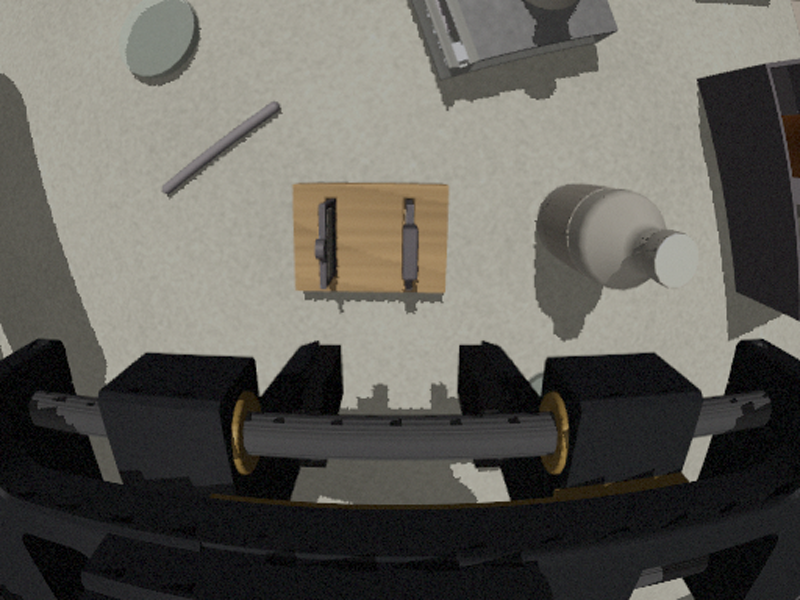

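The wrist view shows the stand square to the tool, with the block's top face spanning about (404–418, 222–282), so its centre is near (410.5,252). The wash bottle's near edge is at about column 538.

Run:
```python
from h import *
f=lambda u:np.array(u)/1.5625-.2
p=onz('wrist',f((410.5,252)),96); print(p,[onz('wrist',f(u),96).tolist() for u in [(404,222),(418,222),(404,283),(418,283)]])
c=np.array([onz('wrist',f(u),30) for u in [(293,183),(448,184),(445,292),(296,290)]]);print(c.tolist(),c.mean(0))
x=c[1]-c[0]+c[2]-c[3];print('stand yaw',np.degrees(np.arctan2(x[1],x[0])), 'slot',c.mean(0)+30*x/np.hypot(*x))
for z in (60,100): print('wash near edge',z,onz('wrist',f((538,225)),z))
plan((538,-208,66),-13.1)
```

```text
[ 537.5 -208. ] [[537.8, -188.4], [546.3, -190.4], [528.9, -226.8], [537.7, -228.8]]
[[460.3, -145.7], [576.0, -174.7], [555.8, -257.6], [439.7, -228.7]] [ 507.95  -201.675]
stand yaw -14.024610988233896 slot [ 537.05575163 -208.9451597 ]
wash near edge 60 [ 631.6 -215.3]
wash near edge 100 [ 620.8 -207.9]
turn rows(x0.12) [-0.    0.   -0.02] rad [-0.     0.    -0.002] then shift rows(x30mm) [0.49  0.22  5.757] j6 -0.37
clock 3.25 pos [ 528.2 -220.8  238.7] f [-0.3 -0.6  0.1] gap 40.3 grip 0.0
```

send_rows(series=[{"dx": 0.49,"dy": 0.21,"dz": 0,"wx": 0,"wy": 0,"wz": 0.05,"hand": 40},{"dx": 0,"dy": 0,"dz": 0,"wx": 0,"wy": 0,"wz": 0,"hand": 40},{"dx": 0,"dy": 0,"dz": 0.9,"wx": 0,"wy": 0,"wz": 0,"hand": 40},{"dx": 0,"dy": 0,"dz": 0.9,"wx": 0,"wy": 0,"wz": 0,"hand": 40},{"dx": 0,"dy": 0,"dz": 0.9,"wx": 0,"wy": 0,"wz": 0,"hand": 40},{"dx": 0,"dy": 0,"dz": 0.9,"wx": 0,"wy": 0,"wz": 0,"hand": 40},{"dx": 0,"dy": 0,"dz": 0.7,"wx": 0,"wy": 0,"wz": 0,"hand": 40},{"dx": 0,"dy": 0,"dz": 0,"wx": 0,"wy": 0,"wz": 0,"hand": 40},{"dx": 0,"dy": 0,"dz": 0,"wx": 0,"wy": 0,"wz": 0,"hand": 40}])

```text
clock: 4.38
eef_pos: [538.8, -207.4, 110.6]
tool_rot: [2.466, 1.945, 0.001]
ft_force: [0.9, -0.2, -0.1]
finger_gap: 39.9
grip_force: 0.0
```

Run:
```python
from h import *
plan((538,-208,66),-13.3)
print(proj('wrist',(538,-208,96))*1.5625)
im=capture('wrist')[:,:,::-1]; cv2.imwrite('pics/w2.png',cv2.resize(im,(800,600),interpolation=cv2.INTER_CUBIC)[150:600,150:650])
```

```text
turn rows(x0.12) [ 0.01  0.   -0.02] rad [ 0.001  0.    -0.003] then shift rows(x30mm) [-0.025 -0.023  1.488] j6 -0.34
clock 4.375 pos [ 538.8 -207.4  110.6] f [ 0.9 -0.2 -0.1] gap 39.9 grip 0.0
[399.19583372 352.90314296]
```

View pics/w2.png

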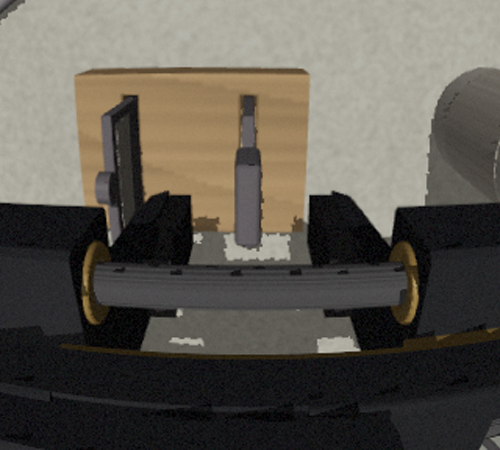

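The block at about (248,198) in the crop sits centred between the fingers, whose inner edges are near columns 190 and 308. The wash bottle is clear of the gripper. I'll descend and grip.

send_rows(series=[{"dx": 0,"dy": 0,"dz": 0.7,"wx": 0,"wy": 0,"wz": 0,"hand": 40},{"dx": 0,"dy": 0,"dz": 0.78,"wx": 0,"wy": 0,"wz": 0,"hand": 40},{"dx": 0,"dy": 0,"dz": 0,"wx": 0,"wy": 0,"wz": 0,"hand": 40},{"dx": 0,"dy": 0,"dz": 0,"wx": 0,"wy": 0,"wz": 0,"hand": 0},{"dx": 0,"dy": 0,"dz": 0,"wx": 0,"wy": 0,"wz": 0,"hand": 0},{"dx": 0,"dy": 0,"dz": 0,"wx": 0,"wy": 0,"wz": 0,"hand": 0},{"dx": 0,"dy": 0,"dz": 0,"wx": 0,"wy": 0,"wz": 0,"hand": 0},{"dx": 0,"dy": 0,"dz": 0,"wx": 0,"wy": 0,"wz": 0,"hand": 0}], newtons=40)

```text
clock: 5.42
eef_pos: [538.7, -207.4, 66.1]
tool_rot: [2.466, 1.945, 0.001]
ft_force: [-1.5, 0.7, 6.8]
finger_gap: 9.6
grip_force: 40.0
```

send_rows(series=[{"dx": 0,"dy": 0,"dz": -0.3,"wx": 0,"wy": 0,"wz": 0,"hand": 0},{"dx": 0,"dy": 0,"dz": -0.6,"wx": 0,"wy": 0,"wz": 0,"hand": 0},{"dx": 0,"dy": 0,"dz": -0.8,"wx": 0,"wy": 0,"wz": 0,"hand": 0},{"dx": 0,"dy": 0,"dz": -0.8,"wx": 0,"wy": 0,"wz": 0,"hand": 0},{"dx": 0,"dy": 0,"dz": -0.8,"wx": 0,"wy": 0,"wz": 0,"hand": 0},{"dx": 0,"dy": 0,"dz": -0.8,"wx": 0,"wy": 0,"wz": 0,"hand": 0},{"dx": 0,"dy": 0,"dz": 0,"wx": 0,"wy": 0,"wz": 0,"hand": 0},{"dx": 0,"dy": 0,"dz": 0,"wx": 0,"wy": 0,"wz": 0,"hand": 0}])

```text
clock: 6.42
eef_pos: [537.9, -206.9, 187.9]
tool_rot: [-2.466, -1.945, 0.0]
ft_force: [1.3, -0.6, -0.9]
finger_gap: 9.5
grip_force: 40.0
```

Run:
```python
from h import *
plan((590,60,190),5)
```

```text
turn rows(x0.12) [-0.   -0.   -2.69] rad [-0.001 -0.    -0.322] then shift rows(x30mm) [ 8.712  2.505 -0.071] j6 -0.34
clock 6.425 pos [ 537.9 -206.9  187.9] f [ 1.3 -0.6 -0.9] gap 9.5 grip 40.0
```

send_rows(series=[{"dx": 0,"dy": 0,"dz": 0,"wx": 0,"wy": 0,"wz": -0.9,"hand": 0},{"dx": 0,"dy": 0,"dz": 0,"wx": 0,"wy": 0,"wz": -0.9,"hand": 0},{"dx": 0,"dy": 0,"dz": 0,"wx": 0,"wy": 0,"wz": -0.89,"hand": 0},{"dx": 0.84,"dy": 0.31,"dz": 0,"wx": 0,"wy": 0,"wz": 0,"hand": 0},{"dx": 0.84,"dy": 0.31,"dz": 0,"wx": 0,"wy": 0,"wz": 0,"hand": 0},{"dx": 0.84,"dy": 0.31,"dz": 0,"wx": 0,"wy": 0,"wz": 0,"hand": 0},{"dx": 0.84,"dy": 0.31,"dz": 0,"wx": 0,"wy": 0,"wz": 0,"hand": 0},{"dx": 0.84,"dy": 0.31,"dz": 0,"wx": 0,"wy": 0,"wz": 0,"hand": 0},{"dx": 0.84,"dy": 0.31,"dz": 0,"wx": 0,"wy": 0,"wz": 0,"hand": 0},{"dx": 0.84,"dy": 0.31,"dz": 0,"wx": 0,"wy": 0,"wz": 0,"hand": 0}])

```text
clock: 7.68
eef_pos: [587.0, -24.6, 186.6]
tool_rot: [-2.12, -2.315, 0.002]
ft_force: [0.4, 0.0, -0.7]
finger_gap: 9.5
grip_force: 40.0
```

send_rows(series=[{"dx": 0.84,"dy": 0.31,"dz": 0,"wx": 0,"wy": 0,"wz": 0,"hand": 0},{"dx": 0,"dy": 0,"dz": 0,"wx": 0,"wy": 0,"wz": 0,"hand": 0},{"dx": 0,"dy": 0,"dz": 0,"wx": 0,"wy": 0,"wz": 0,"hand": 0},{"dx": 0,"dy": 0,"dz": 0,"wx": 0,"wy": 0,"wz": 0,"hand": 0}])

```text
clock: 8.18
eef_pos: [594.4, -0.7, 187.9]
tool_rot: [-2.123, -2.315, 0.001]
ft_force: [0.4, 1.1, -0.2]
finger_gap: 9.8
grip_force: 40.0
```

Run:
```python
from h import *
plan((593.4,66.5,188),5)
c=camera_info('wrist'); np.save('w3.npy',[c]); print(c, proj('wrist',(593.4,66.5,40),c)*1.5625)
im=capture('wrist')[:,:,::-1]; cv2.imwrite('pics/w3.png',im); t=capture('top')[:,:,::-1]; cv2.imwrite('pics/t3.png',t)
cv2.imwrite('pics/w3b.png',np.clip(cv2.resize(im,(800,600),interpolation=cv2.INTER_CUBIC)*1.3,0,255).astype('uint8'))
```

```text
turn rows(x0.12) [-0.01  0.   -0.01] rad [-0.001  0.    -0.001] then shift rows(x30mm) [ 2.235  0.162 -0.004] j6 -0.29
clock 8.175 pos [594.4  -0.7 187.9] f [ 0.4  1.1 -0.2] gap 9.8 grip 40.0
{'fx': 297.3186396354542, 'fy': 297.3186396354542, 'cx': 255.6632117248271, 'cy': 186.73285671540603, 'eye': array([588.15490816,  66.0383949 , 334.96497728]), 'orientation': array([2.87446359, 0.12600882, 0.01489238])} [408.46470138 168.89308414]
```

View pics/w3b.png

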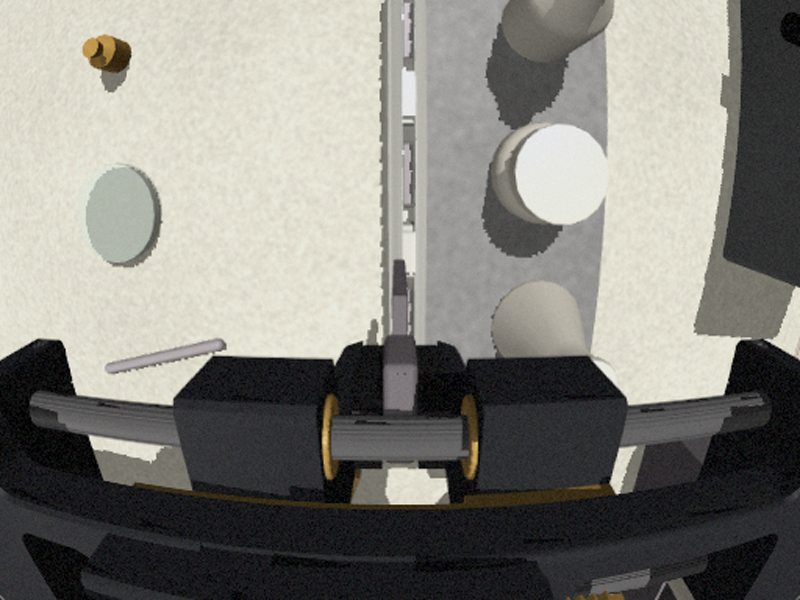

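The wrist view shows the channel as a near-vertical line at column ~408, with the middle bay's dark slot at rows ~120–228. White fillers sit above (70–118) and below (from 228), and the jar is at (560,175). The held holder hangs straight at column ~400. I'll refine the channel centre from pixel profiles.

Run:
```python
from h import *
g=cv2.cvtColor(cv2.imread('pics/w3.png'),cv2.COLOR_BGR2GRAY).astype(int)
print('cols 244..276'); 
for v in (50,60,70,80,90,100,110,120,130,140,155,165): print(v,*g[v-1:v+2,244:276].mean(0).astype(int))
print('along col 261-262'); print(*[f"{v}:{int(g[v,260:263].mean())}" for v in range(40,172)])
print('holder rows'); 
for v in (172,180,190,200,210,225): print(v,*g[v-1:v+2,244:276].mean(0).astype(int))
```

```text
cols 244..276
50 91 93 96 101 130 144 137 129 130 131 133 133 131 165 178 178 178 179 179 178 178 173 153 142 141 141 140 138 136 126 121 122
60 90 88 95 101 125 146 137 130 130 132 131 132 132 165 178 178 177 179 178 179 177 174 157 141 141 139 139 139 136 128 123 122
70 87 89 90 101 128 146 137 131 131 131 133 132 132 165 178 179 177 179 178 177 178 173 155 142 142 140 138 140 139 127 124 123
80 89 89 94 96 126 147 139 131 130 131 131 134 134 124 85 81 82 83 83 83 85 113 151 142 141 140 139 140 138 129 122 123
90 117 94 95 95 129 149 139 133 131 130 133 134 133 129 97 92 94 95 94 93 95 108 152 144 141 140 140 141 138 128 122 121
100 89 88 93 97 121 144 139 132 132 132 133 135 134 129 118 137 135 138 136 72 84 102 159 144 141 142 141 141 138 125 118 119
110 92 93 94 94 124 143 141 134 134 132 134 136 135 146 119 135 135 136 136 91 81 95 154 145 142 142 139 142 140 129 125 126
120 136 92 94 95 126 146 142 134 132 132 134 134 136 147 121 134 134 136 76 68 82 94 153 147 143 141 142 142 140 125 118 120
130 93 93 95 94 116 144 141 135 133 133 134 138 137 137 108 111 112 114 113 81 88 96 
[... 1409 characters left out ...]
71
holder rows
172 171 116 95 94 106 141 144 102 59 53 52 54 54 56 53 107 165 172 173 175 177 173 152 146 142 141 143 142 134 121 119 120
180 117 94 94 93 96 141 144 87 57 54 54 55 55 52 54 52 78 91 94 92 89 134 145 143 141 139 141 142 132 120 118 120
190 120 93 91 91 94 142 123 85 88 92 91 89 90 90 91 88 74 127 84 66 77 128 143 144 140 139 140 139 129 116 113 114
200 176 119 91 92 94 132 125 94 95 96 95 95 92 95 97 93 80 136 92 68 78 125 142 143 139 138 140 139 127 119 116 119
210 169 114 91 90 93 127 154 105 94 95 94 94 94 95 96 93 76 135 134 82 79 127 142 142 140 137 141 136 124 116 115 116
225 14 23 37 44 48 54 55 53 55 53 53 55 54 54 55 55 55 56 55 52 52 51 28 21 13 12 19 14 17 18 15 12
```

Run:
```python
from h import *
c=np.load('w3.npy',allow_pickle=True)[0]
for u in [(261.3,60),(261.3,73.5),(261.3,143.7),(261.3,155)]: print(u,onz('wrist',u,40,c))
g=cv2.cvtColor(cv2.imread('pics/w3.png'),cv2.COLOR_BGR2GRAY).astype(int)
print(*[f"{v}:{int(g[v,253:257].mean())}" for v in range(160,225)])
o=get_obs(); r=R.from_rotvec(o['tool_rot']); p=o['eef_pos']; print(r.as_matrix().round(4))
P=lambda v:proj('wrist',p+r.apply(v),c).round(1)
print('plate end bottom/top, block end top', P((30,0,54)),P((30,0,-6)),P((17,0,-30)),P((17,0,-6)))
t=cv2.cvtColor(cv2.imread('pics/t3.png'),cv2.COLOR_BGR2GRAY)
```

```text
(261.3, 60) [589.1 114.4]
(261.3, 73.5) [590.2 100.8]
(261.3, 143.7) [596.5  31.1]
(261.3, 155) [597.5  19.7]
160:135 161:136 162:133 163:134 164:134 165:122 166:78 167:53 168:54 169:56 170:54 171:53 172:52 173:54 174:54 175:53 176:55 177:54 178:56 179:56 180:54 181:53 182:54 183:54 184:53 185:54 186:54 187:53 188:51 189:82 190:94 191:96 192:94 193:95 194:97 195:96 196:95 197:94 198:95 199:95 200:95 201:94 202:95 203:96 204:94 205:96 206:96 207:95 208:94 209:95 210:94 211:94 212:96 213:95 214:69 215:54 216:53 217:53 218:55 219:54 220:54 221:53 222:54 223:53 224:54
[[-8.630e-02  9.963e-01 -2.000e-04]
 [ 9.963e-01  8.630e-02 -1.000e-04]
 [-0.000e+00 -2.000e-04 -1.000e+00]]
plate end bottom/top, block end top [257.  162.3] [257.3 184.5] [257.5 228.4] [257.3 209.6]
```

send_rows(series=[{"dx": 0.755,"dy": 0.07,"dz": 0,"wx": 0,"wy": 0,"wz": 0,"hand": 0},{"dx": 0.755,"dy": 0.07,"dz": 0,"wx": 0,"wy": 0,"wz": 0,"hand": 0},{"dx": 0.755,"dy": 0.06,"dz": 0,"wx": 0,"wy": 0,"wz": 0,"hand": 0},{"dx": 0,"dy": 0,"dz": 0.8,"wx": 0,"wy": 0,"wz": 0,"hand": 0},{"dx": 0,"dy": 0,"dz": 0.8,"wx": 0,"wy": 0,"wz": 0,"hand": 0},{"dx": 0,"dy": 0,"dz": 0.73,"wx": 0,"wy": 0,"wz": 0,"hand": 0},{"dx": 0,"dy": 0,"dz": 0,"wx": 0,"wy": 0,"wz": 0,"hand": 0},{"dx": 0,"dy": 0,"dz": 0,"wx": 0,"wy": 0,"wz": 0,"hand": 0},{"dx": 0,"dy": 0,"dz": 0,"wx": 0,"wy": 0,"wz": 0,"hand": 0}])

```text
clock: 9.4
eef_pos: [595.7, 68.2, 119.8]
tool_rot: [2.121, 2.315, 0.002]
ft_force: [-0.4, 0.5, -0.8]
finger_gap: 9.7
grip_force: 40.0
```

Run:
```python
from h import *
plan((593.4,66.5,118),5)
c=camera_info('wrist'); np.save('w4.npy',[c])
im=capture('wrist')[:,:,::-1]; cv2.imwrite('pics/w4.png',im); t=capture('top')[:,:,::-1]; cv2.imwrite('pics/t4.png',t)
a=cv2.resize(im[60:200,215:305],(385,600),interpolation=cv2.INTER_CUBIC)
b=cv2.resize(t[110:190,130:210],(400,400),interpolation=cv2.INTER_CUBIC); b=np.vstack([b,np.zeros((200,400,3),'uint8')])
cv2.imwrite('pics/w4b.png',np.clip(np.hstack([a,b])*1.3,0,255).astype('uint8'))
```

```text
turn rows(x0.12) [0.02 0.   0.  ] rad [0.002 0.    0.   ] then shift rows(x30mm) [-0.049 -0.082  0.06 ] j6 -0.17
clock 9.4 pos [595.7  68.2 119.8] f [-0.4  0.5 -0.8] gap 9.7 grip 40.0
```

View pics/w4b.png

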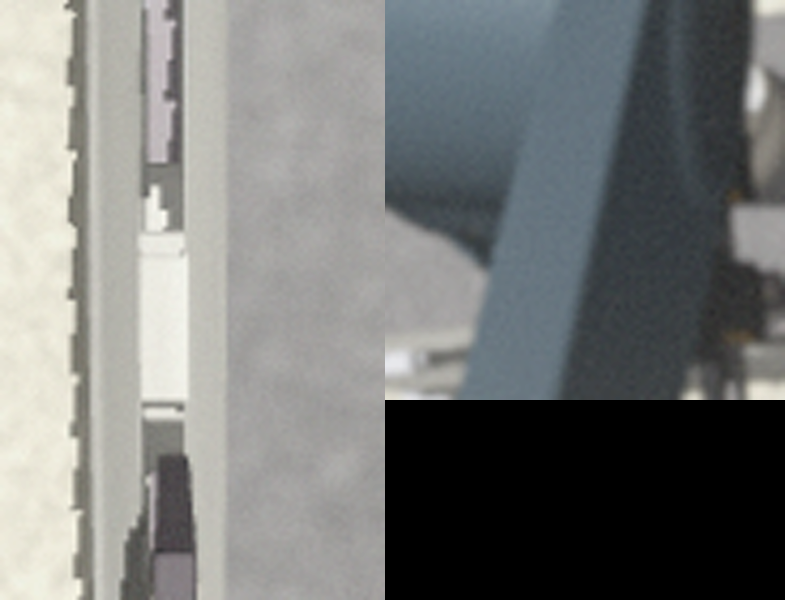

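The crop shows the filler centred at column ~164 and the plate's end face at ~173.5, so the holder sits about 1.7 mm too far back. The arm hides the bay in the top view.

Run:
```python
from h import *
c=np.load('w4.npy',allow_pickle=True)[0]
o=get_obs(); r=R.from_rotvec(o['tool_rot']); p=o['eef_pos']
T=lambda u,z:r.inv().apply(np.array([*onz('wrist',u,z,c),z])-p).round(2)
k=4.286; f=lambda a,b:(215+a/k-.4,60+b/k-.4)
print('plate end bottom (tool)',T(f(173,455),65.7),'top',T(f(174.5,552),125.7))
for b in (235,319,403): print('filler',b,T(f(164,b),40))
for a in(142,184): print('chan',T(f(a,80),40))
```

```text
plate end bottom (tool) [27.37 -0.86 53.79] top [27.84 -0.51 -6.21]
filler 235 [62.05 -2.48 79.48]
filler 319 [47.09 -2.48 79.48]
filler 403 [31.84 -2.52 79.49]
chan [89.8  -6.37 79.46]
chan [89.76  0.96 79.48]
```

send_rows(series=[{"dx": -0.017,"dy": -0.053,"dz": 0,"wx": 0,"wy": 0,"wz": 0,"hand": 0},{"dx": 0,"dy": 0,"dz": 0.3,"wx": 0,"wy": 0,"wz": 0,"hand": 0},{"dx": 0,"dy": 0,"dz": 0.3,"wx": 0,"wy": 0,"wz": 0,"hand": 0},{"dx": 0,"dy": 0,"dz": 0.2,"wx": 0,"wy": 0,"wz": 0,"hand": 0},{"dx": 0,"dy": 0,"dz": 0,"wx": 0,"wy": 0,"wz": 0,"hand": 0},{"dx": 0,"dy": 0,"dz": 0,"wx": 0,"wy": 0,"wz": 0,"hand": 0}], newtons=50)

```text
clock: 10.25
eef_pos: [593.1, 67.8, 94.1]
tool_rot: [-2.122, -2.316, 0.001]
ft_force: [-0.3, -0.0, -0.2]
finger_gap: 9.6
grip_force: 50.0
```

send_rows(series=[{"dx": 0,"dy": 0,"dz": 0.1,"wx": 0,"wy": 0,"wz": 0,"hand": 0},{"dx": 0,"dy": 0,"dz": 0.1,"wx": 0,"wy": 0,"wz": 0,"hand": 0},{"dx": 0,"dy": 0,"dz": 0,"wx": 0,"wy": 0,"wz": 0,"hand": 0},{"dx": 0,"dy": 0,"dz": 0,"wx": 0,"wy": 0,"wz": 0,"hand": 0}])

```text
clock: 10.75
eef_pos: [593.2, 67.8, 88.4]
tool_rot: [-2.122, -2.317, 0.0]
ft_force: [-0.2, 0.2, -0.7]
finger_gap: 9.2
grip_force: 50.0
```

send_rows(series=[{"dx": 0,"dy": 0.02,"dz": 0,"wx": 0,"wy": 0,"wz": 0,"hand": 0},{"dx": 0,"dy": 0,"dz": 0.1,"wx": 0,"wy": 0,"wz": 0,"hand": 0},{"dx": 0,"dy": 0,"dz": 0.1,"wx": 0,"wy": 0,"wz": 0,"hand": 0},{"dx": 0,"dy": 0,"dz": 0.1,"wx": 0,"wy": 0,"wz": 0,"hand": 0},{"dx": 0,"dy": 0,"dz": 0,"wx": 0,"wy": 0,"wz": 0,"hand": 0},{"dx": 0,"dy": 0,"dz": 0,"wx": 0,"wy": 0,"wz": 0,"hand": 0}])

```text
clock: 11.5
eef_pos: [593.9, 67.8, 79.4]
tool_rot: [2.122, 2.317, 0.0]
ft_force: [0.7, -0.3, -1.2]
finger_gap: 9.3
grip_force: 50.0
```

send_rows(series=[{"dx": 0,"dy": 0,"dz": 0.12,"wx": 0,"wy": 0,"wz": 0,"hand": 0},{"dx": 0,"dy": 0,"dz": 0.12,"wx": 0,"wy": 0,"wz": 0,"hand": 0},{"dx": 0,"dy": 0,"dz": 0,"wx": 0,"wy": 0,"wz": 0,"hand": 0},{"dx": 0,"dy": 0,"dz": 0,"wx": 0,"wy": 0,"wz": 0,"hand": 0}])

```text
clock: 12.0
eef_pos: [594.3, 67.8, 72.7]
tool_rot: [2.122, 2.316, 0.001]
ft_force: [0.4, 0.3, 3.8]
finger_gap: 9.3
grip_force: 50.0
```

send_rows(series=[{"dx": 0,"dy": 0,"dz": 0.1,"wx": 0,"wy": 0,"wz": 0,"hand": 0},{"dx": 0,"dy": 0,"dz": 0.1,"wx": 0,"wy": 0,"wz": 0,"hand": 0},{"dx": 0,"dy": 0,"dz": 0,"wx": 0,"wy": 0,"wz": 0,"hand": 0},{"dx": 0,"dy": 0,"dz": 0,"wx": 0,"wy": 0,"wz": 0,"hand": 0}])

```text
clock: 12.5
eef_pos: [594.4, 67.8, 66.8]
tool_rot: [2.121, 2.316, 0.001]
ft_force: [-0.9, 0.1, 6.6]
finger_gap: 9.2
grip_force: 50.0
```

send_rows(series=[{"dx": 0,"dy": 0,"dz": 0.04,"wx": 0,"wy": 0,"wz": 0,"hand": 0},{"dx": 0,"dy": 0,"dz": 0,"wx": 0,"wy": 0,"wz": 0,"hand": 0},{"dx": 0,"dy": 0,"dz": 0,"wx": 0,"wy": 0,"wz": 0,"hand": 0},{"dx": 0,"dy": 0,"dz": 0,"wx": 0,"wy": 0,"wz": 0,"hand": 0}])

```text
clock: 13.0
eef_pos: [594.5, 67.8, 66.1]
tool_rot: [2.121, 2.316, 0.001]
ft_force: [-0.9, -0.3, 10.0]
finger_gap: 9.5
grip_force: 50.0
```

send_rows(series=[{"dx": 0,"dy": 0,"dz": 0.02,"wx": 0,"wy": 0,"wz": 0,"hand": 0},{"dx": 0,"dy": 0,"dz": 0,"wx": 0,"wy": 0,"wz": 0,"hand": 0},{"dx": 0,"dy": 0,"dz": 0,"wx": 0,"wy": 0,"wz": 0,"hand": 0},{"dx": 0,"dy": 0,"dz": 0,"wx": 0,"wy": 0,"wz": 0,"hand": 0},{"dx": 0,"dy": 0,"dz": 0,"wx": 0,"wy": 0,"wz": 0,"hand": 0}])

```text
clock: 13.62
eef_pos: [594.8, 67.8, 66.0]
tool_rot: [2.121, 2.316, 0.002]
ft_force: [-3.5, 0.5, 13.5]
finger_gap: 9.4
grip_force: 50.0
```

The force now rises steeply with no further travel, so the holder is on its ledges and fully home. I'm handing in.

```bash
python3 -c "
from rig import *
print(close_job())"
```

```text
the job is handed in; nothing more can be done
None
```

I handed the job in with the square-block label holder still gripped and pressed onto the hard stop (13.5 N measured) in the middle bay, in front of the squat jar, at about 13.6 s of the 43 s; the judge's verdict was not shown.

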